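# Divert the measured bearing balls to the round dish

## Task

Swing the diverter flap of the sorting chute fully across so that the exit over the round dish is open and the exit over the square tray is closed. Then take the scoop that holds the two bearing balls and pour both into the top of the chute, so that they run down into the round dish. Stand the empty scoop upright on the bench again, and leave the round dish where it is.

Things in the scene. Friction and masses are not known exactly. Their poses are not given: they have to be found in the camera images.
- flap (a joint): Hinge of the diverter flap, rad, axis square to the deck, 138 mm downhill of the mouth point. 0: flap points straight uphill. Positive: its free end is swung to the chute's -y side, closing the -y exit and opening the +y exit; negative: the reverse. Stops at -0.45 and +0.45; starts near the middle, moves lightly (1 N at the knob), stays where left.
- flap_knob (a point): Grip point on the flap's knob, a black pin 14 mm thick standing square to the deck (so leaning 18 degrees downhill). The point is on its axis, 16 mm below its top; the pin is free for 32 mm below the point, down to the flap's top edge; the chute walls beside it are no higher than that edge. 55 mm uphill of the hinge; moves about 24 mm to either side of the middle.
- chute_mouth (a point): Deck point in the middle of the pouring end of a fixed aluminium Y-chute, 320 x 196 mm, open-topped. Axes: +x level, downhill; +y level, across; z up. Deck falls 18 degrees along +x. Pouring end: 130 mm wide, back wall 38 mm uphill; its walls top out 45 mm or less above this point. It narrows to the flap, then two exits at y = +65 and -65 mm, their drop holes 235 mm along +x, above the dishes.
- scoop_grip (a point): Grip point of the open steel scoop holding the balls: 98 x 76 mm, walls 26 mm, 0.16 kg. Upright black handle plate at its back, 10 mm thick (along x), 36 wide (y), top at 81; point in its mid-plane, 60 above the underside. +x to the nose, z up. Nose edge: 94 mm along +x, 48 below the point; sloped 14 degrees, so it pours when tipped 35 or more. The like scoop with one short cylinder is not used.
- pot: The round steel dish, 118 mm across, 45 mm high, standing loose under one of the chute's exits (either one); origin at the centre of its underside. A square tray of the same metal, 116 mm wide and 42 mm high, stands under the other exit.
- ball_a_center (a point): Centre of one steel bearing ball, 24 mm in diameter, 56 g; at the start it lies in the scoop.
- ball_b_center (a point): Centre of the other bearing ball, the same.

How it is judged:
On the way, in this order (a step that is already met when the one before it is completed fails the run):
1. the flap is swung across so that the exit over the round dish is open (((y of pot in the frame of chute_mouth above 0 m and value of joint flap above 0.33 rad) or (y of pot in the frame of chute_mouth below 0 m and value of joint flap below -0.33 rad))), for 0.2 s.
2. the balls are poured into the chute and run down it (((x of ball_a_center in the frame of chute_mouth between -0.05 and 0.21 m and y of ball_a_center in the frame of chute_mouth between -0.1 and 0.1 m and height (world z) of ball_a_center above 0.05 m and distance between ball_a_center and scoop_grip above 0.12 m) or (horizontal distance between ball_a_center and pot below 0.052 m and height (world z) of ball_a_center below 0.05 m)) and ((x of ball_b_center in the frame of chute_mouth between -0.05 and 0.21 m and y of ball_b_center in the frame of chute_mouth between -0.1 and 0.1 m and height (world z) of ball_b_center above 0.05 m and distance between ball_b_center and scoop_grip above 0.12 m) or (horizontal distance between ball_b_center and pot below 0.052 m and height (world z) of ball_b_center below 0.05 m)) and ((x of ball_a_center in the frame of chute_mouth between -0.05 and 0.21 m and y of ball_a_center in the frame of chute_mouth between -0.1 and 0.1 m and height (world z) of ball_a_center above 0.05 m and distance between ball_a_center and scoop_grip above 0.12 m) or (x of ball_b_center in the frame of chute_mouth between -0.05 and 0.21 m and y of ball_b_center in the frame of chute_mouth between -0.1 and 0.1 m and height (world z) of ball_b_center above 0.05 m and distance between ball_b_center and scoop_grip above 0.12 m))).
At the end, for the whole second after the job is handed in: Both balls lie at rest in the round dish; the flap still stands within about 7 degrees of its stop with the round dish's exit open; the scoop stands upright (within 10 degrees) on the bench (horizontal distance between each of ball_a_center, ball_b_center and pot below 0.052 m and height (world z) of each of ball_a_center, ball_b_center below 0.05 m and linear speed of each of ball_a, ball_b below 0.05 m/s and ((y of pot in the frame of chute_mouth above 0 m and value of joint flap above 0.33 rad) or (y of pot in the frame of chute_mouth below 0 m and value of joint flap below -0.33 rad)) and angle between scoop_grip's own z axis and vertical below 0.17 rad and height (world z) of scoop_grip between 0.048 and 0.072 m); the robot touches nothing.
It fails at once if the round dish is pushed more than 40 mm from its place (distance of pot from where it was at the start of the episode above 0.04 m).
It also fails if it takes over 61 s, if anything falls off the work surface, if the arm or the gripper's body presses on something with over 40 N, if the wrist force passes 120 N, or if a joint passes its speed limit or range.

## Robot

A 7-joint arm with a two-finger parallel gripper is mounted at the origin on the work surface. World frame = base frame: x ahead of the robot, y to its left, z up, the work surface at z = 0. Lengths are in m, angles in rad, forces in N, time in s.
With the tool pointing down it reaches from about 0.4 to 0.9 m from the base axis. Payload 5.6 kg.
Tool frame: the origin (TCP) lies midway between the tips of the shut fingers; the grasp point (between the pads) lies 19 mm behind it (robot.hold_point_z is the distance from the TCP to the grasp point, in m); x points along the fingers, z is the direction in which the jaws open and shut, and the axes are right-handed (so a half turn about x gives the same grasp; the last joint's range is limited). The gripper opens to 92 mm and grips with 3 to 60 N. Pads are 20 mm wide; open, the fingers measure 128 mm over their backs; the gripper's body (75 mm by 189 mm) begins 69 mm behind the grasp point.
Start: joints at [-1.245, 0.468, -0.012, 1.603, 0.006, 1.071, -0.056], TCP at [0.234, 0.606, 0.215] pointing down, gripper open.
Joint ranges: [-2.53, 2.53], [-0.31, 2.02], [-1.57, 1.55], [0.28, 2.44], [-1.29, 4.43], [0.15, 1.84], [-2.92, 2.92]. Speed limits (rad/s): [2.57, 2.57, 3.14, 3.14, 3.14, 3.14, 3.14].

## Interface

Orientations are given as a 3x3 rotation matrix whose columns are the frame's x, y, z axes.
In Python, from bench import robot gives the robot as it stands.
- The arm moves only by the tool apply_moves, never from a script. Its argument "targets" is a list of rows, each a list of 7 numbers: the shift along the tool's x, y, z in cm, then the turn, a rotation vector about the tool's x, y, z in rad, then the opening, from 0 (shut) to 1 (fully open). A call has 1 to 10 rows; each row shifts and turns the commanded pose from where the row before left it, along the tool's axes as they then stand; what a row does not reach is not made up. A row lasts 1/12 s, in which the tool goes at most 41.7 mm and 7.16 degrees, less where a joint would pass 70% of its speed; a pose out of reach is approached as far as the arm can. A call is refused whole if a number of a shift passes 4.17 or a number of a turn 0.125, either way. A call with a gripper value outside its range is refused whole. The fingers move at their own pace and stop on an object; the grip force is fixed at half the most. Time passes only in rows, so rows that do not move let the fingers close. It gives the time, the measured TCP pose, the force and the opening at its end, in the units of the state.
- robot.get_obs(): the state, without advancing time (a new reading comes with each control period).
- robot.get_image(name): name is "scene" or "top"; returns the picture (400x640x3 uint8, red, green, blue); there is no depth.
- robot.camera_model(name): a dict with "mtx" (3x3 intrinsics, pixels), "distortion" ([k1, k2, p1, p2, k3] as OpenCV has them; the pictures are not rectified), "R" (3x3) and "t" (3): a world point X has camera coordinates R X + t. Camera axes: x right, y down, z forward; pixel columns grow to the right and rows downward; lengths in m; the calibration is good to about 2 mm. A picture is of the moment at which its call begins. camera_model takes no time and is no camera call.
- robot.finish_job(): hands the job in, once; it reports no verdict.
The state is a dict: "time": time; "joint_pos": joint angles; "qvel": joint speeds; "effort": joint torques, N m; "position": TCP position; "tool_rot": TCP orientation; "ft_force": force on the tool from outside, world axes, zero at the start; "ft_torque": the same for the moment, N m; "width": finger opening in m.
Only numpy, scipy, OpenCV 4.12 (cv2) and the standard library are available. Lean on these libraries where they do the work, as an engineer would, in place of code of your own. Each camera call takes 0.05 s, during which the arm holds its last target.

## Working session

There is one attempt and no reset: what is moved stays moved. The work goes in short steps, Python scripts to look and compute and a tool call to move; the robot and the scene stay as the last step left them, time stands still between calls to the robot, and variables do not carry over. Pictures are saved under pics/ and viewed, and the job is handed in when it is done.

Besides the shell and the picture viewer there is one more tool, called after ">>>" by a JSON object that holds its "method" and its "body", one argument or row to a line. apply_moves: Moves the arm, as the interface text tells. Its arguments: {"type":"object","properties":{"targets":{"type":"array","items":{"type":"array","items":{"type":"number"}}}},"required":["targets"]}

```bash
ls; mkdir -p pics; python3 - <<'E'
from bench import robot
import cv2,numpy as np
for n in("scene","top"):
    im=robot.get_image(n); cv2.imwrite(f"pics/{n}0.png",im[:,:,::-1])
    m=robot.camera_model(n); print(n,m)
o=robot.get_obs(); print(o["time"],o["position"],o["tool_rot"],o["width"],robot.hold_point_z)
E
```

```text
pics
scene {'mtx': array([[392.43335169,   0.        , 319.62155659],
       [  0.        , 392.43335169, 196.52093975],
       [  0.        ,   0.        ,   1.        ]]), 'distortion': array([-0.08752784,  0.        ,  0.        ,  0.        ,  0.        ]), 'R': array([[-0.07455218,  0.99721277, -0.0029421 ],
       [ 0.5953658 ,  0.04214269, -0.80234877],
       [-0.79998846, -0.06156848, -0.59684821]]), 't': array([-0.03648844, -0.21003268,  1.42023898])}
top {'mtx': array([[369.46303062,   0.        , 316.72573076],
       [  0.        , 369.46303062, 188.19800173],
       [  0.        ,   0.        ,   1.        ]]), 'distortion': array([0.00634382, 0.        , 0.        , 0.        , 0.        ]), 'R': array([[-0.02894589, -0.99952785, -0.01030611],
       [-0.99860647,  0.0293713 , -0.04384576],
       [ 0.04412776,  0.00902259, -0.99898515]]), 't': array([0.06499622, 0.50771427, 0.80374242])}
0.1 [0.23419671 0.60578368 0.21376225] [[-4.40895437e-04 -9.32736246e-01  3.60559152e-01]
 [-1.48485007e-03  3.60559400e-01  9.32735072e-01]
 [-9.99998800e-01 -1.24137645e-04 -1.54394248e-03]] 0.09163143611428703 0.0187
```

View pics/scene0.png

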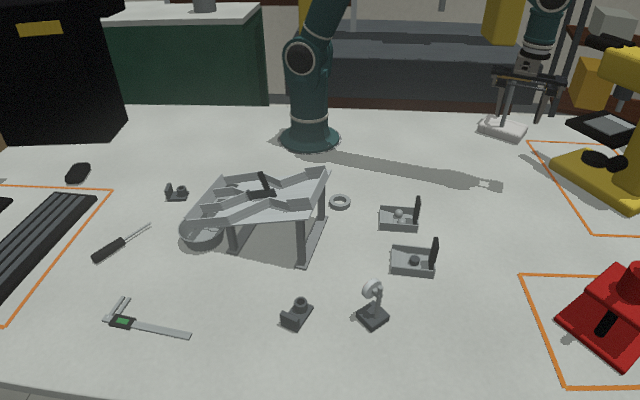

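View pics/top0.png

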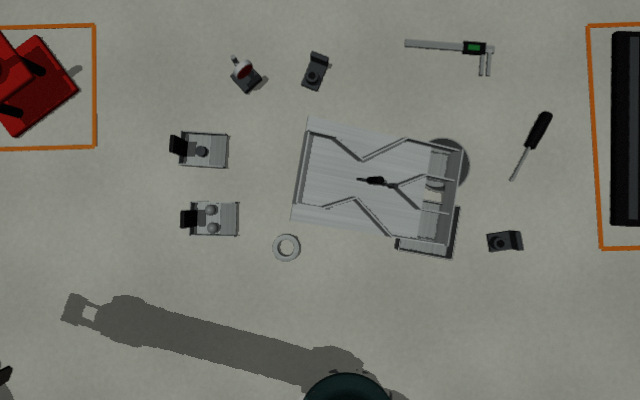

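```bash
python3 - <<'E'
import cv2
im=cv2.imread("pics/top0.png")
cv2.imwrite("pics/t_ch.png",cv2.resize(im[100:270,280:480],None,fx=4,fy=3.5*4/3.5,interpolation=cv2.INTER_CUBIC)[:600])
cv2.imwrite("pics/t_sc.png",cv2.resize(im[185:255,160:260],None,fx=8,fy=8,interpolation=cv2.INTER_CUBIC))
im=cv2.imread("pics/scene0.png")
cv2.imwrite("pics/s_ch.png",cv2.resize(im[150:280,170:340],None,fx=4.5,fy=4.5,interpolation=cv2.INTER_CUBIC))
cv2.imwrite("pics/s_sc.png",cv2.resize(im[185:285,370:450],None,fx=6,fy=6,interpolation=cv2.INTER_CUBIC))
E
```

```text
(no output)
```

View pics/t_ch.png

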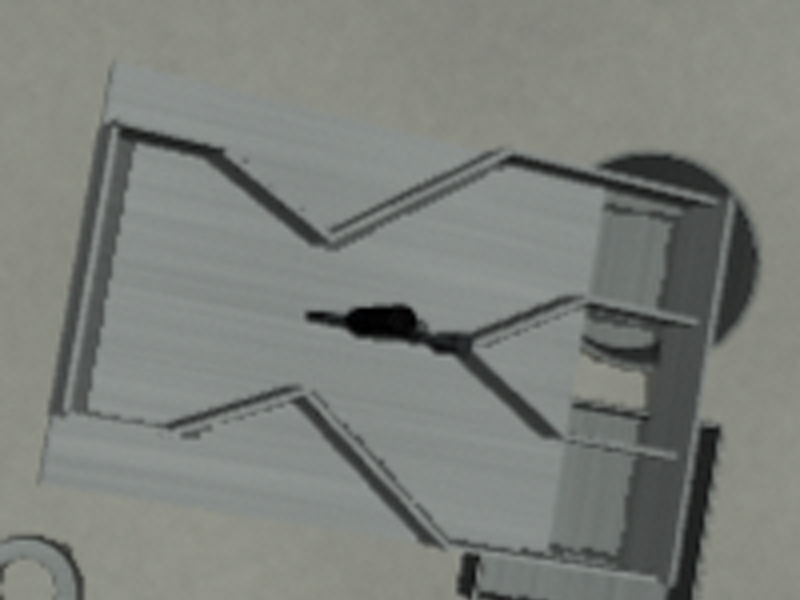

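View pics/t_sc.png

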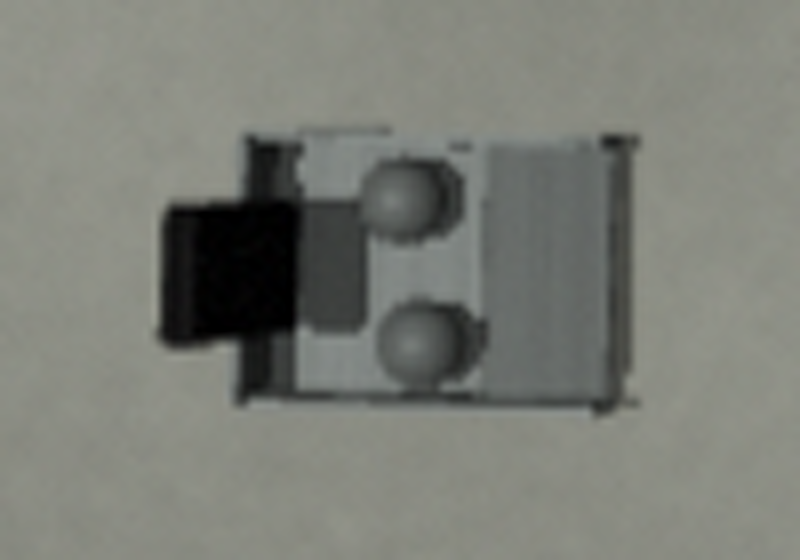

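View pics/s_ch.png

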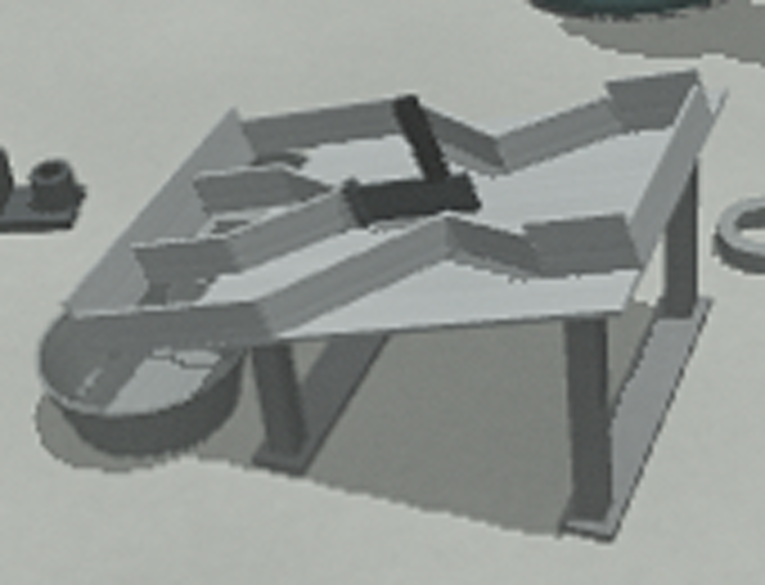

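View pics/s_sc.png

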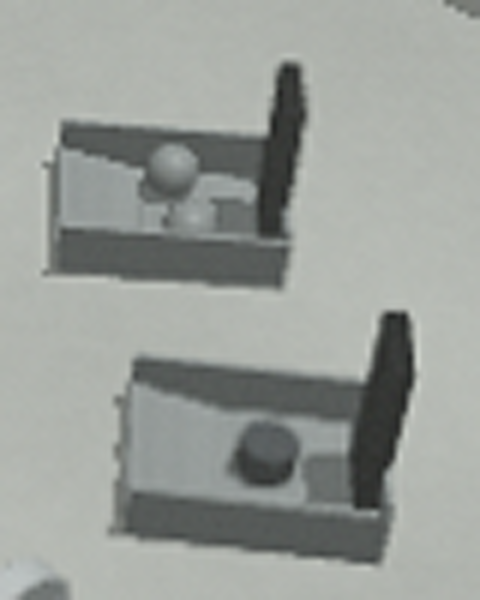

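```bash
cat > h.py <<'E'
from bench import robot
import cv2,numpy as np
def ray(n,p):
    m=robot.camera_model(n)
    u=cv2.undistortPoints(np.array([[p]],float),m["mtx"],np.array(m["distortion"]))[0,0]
    R=np.array(m["R"]);d=R.T@np.array([u[0],u[1],1]);return -R.T@np.array(m["t"]),d/np.linalg.norm(d)
def tri(ps,pt):
    a,d=ray("scene",ps);b,e=ray("top",pt)
    A=np.stack([d,-e],1);s=np.linalg.lstsq(A,b-a,rcond=None)[0]
    p,q=a+s[0]*d,b+s[1]*e
    return (p+q)/2,np.linalg.norm(p-q)*1000
def plane(n,p,z):
    a,d=ray(n,p);return a+d*(z-a[2])/d[2]
def proj(n,X):
    m=robot.camera_model(n)
    return cv2.projectPoints(np.array([X],float),cv2.Rodrigues(np.array(m["R"]))[0],np.array(m["t"]),m["mtx"],np.array(m["distortion"]))[0][0,0]
E
python3 - <<'E'
from h import *
np.set_printoptions(precision=4,suppress=True)
T=lambda x,y:(280+x/4-.375,100+y/4-.375)
S=lambda x,y:(170+x/4.5-.4,150+y/4.5-.4)
for nm,s,t in [("deckup+",(625,312),(112,63)),("deckup-",(727,92),(40,484)),
 ("wall+up",(630,216),(112,122)),("wall-up",(697,72),(65,413)),
 ("endwall+",(68,306),(732,200)),("endwall-",(235,110),(672,582)),("wall+kink",(447,218),(330,238)),("wall-kink",(500,165),(297,390)),("flaptip",(478,180),(308,316)),("knobtop",(405,100),(403,318))]:
    p,e=tri(S(*s),T(*t)); print(nm,p,round(e,1))
Ts=lambda x,y:(160+x/8-.44,185+y/8-.44)
Ss=lambda x,y:(370+x/6-.42,185+y/6-.42)
print("ballA z.0157?",tri(Ss(172,168),Ts(403,200)),tri(Ss(192,218),Ts(420,342)))
# handle top corners
print("handle", tri(Ss(278,66),Ts(167,207)),tri(Ss(300,66),Ts(167,207)),tri(Ss(290,66),Ts(178,275)))
for c in [(165,207),(165,340),(192,207),(190,338)]: print("top81",plane("top",Ts(*c),.081))
for c in [(243,136),(238,403),(630,140),(612,405)]: print("rim26",plane("top",Ts(*c),.026))
m=robot.camera_model("top");print("cam",-m["R"].T@m["t"])
print("pot",plane("top",T(660,265),.045))
E
```

```text
deckup+ [0.6369 0.0616 0.1561] 0.1
deckup- [0.4458 0.0992 0.1554] 0.8
wall+up [0.6035 0.0614 0.1865] 0.3
wall-up [0.4774 0.0848 0.1875] 1.0
endwall+ [ 0.5742 -0.2427  0.0893] 1.8
endwall- [ 0.3861 -0.204   0.091 ] 1.7
wall+kink [ 0.555  -0.037   0.1438] 0.7
wall-kink [ 0.4854 -0.0212  0.1285] 1.5
flaptip [ 0.5193 -0.0264  0.1424] 2.0
knobtop [ 0.5142 -0.0624  0.1873] 1.1
ballA z.0157? (array([0.4694, 0.2742, 0.0502]), np.float64(2.3231875780876656)) (array([ 0.4287,  0.2914, -0.0117]), np.float64(2.9946169512795198))
handle (array([0.4698, 0.3127, 0.1071]), np.float64(5.923981630264112)) (array([0.4696, 0.3178, 0.1058]), np.float64(2.605196734455525)) (array([0.4527, 0.3187, 0.0937]), np.float64(0.3708222122131575))
top81 [0.4695 0.3264 0.081 ]
top81 [0.4361 0.3268 0.081 ]
top81 [0.4693 0.3195 0.081 ]
top81 [0.4364 0.3205 0.081 ]
rim26 [0.4878 0.3259 0.026 ]
rim26 [0.4158 0.3282 0.026 ]
rim26 [0.4837 0.2208 0.026 ]
rim26 [0.4124 0.2271 0.026 ]
cam [0.4734 0.0428 0.8259]
pot [ 0.5471 -0.2215  0.045 ]
```

```bash
cat >> h.py <<'E'
from scipy.linalg import expm,logm
def Rz(zdir):  # tool down with jaw dir zdir (xy)
    z=np.array([zdir[0],zdir[1],0.]);z/=np.linalg.norm(z);x=np.array([0,0,-1.]);return np.stack([x,np.cross(z,x),z],1)
def mk(R,p):
    T=np.eye(4);T[:3,:3]=R;T[:3,3]=p;return T
def row(T0,T1,n):
    M=np.real(expm(logm(np.linalg.inv(T0)@T1)/n))
    w=cv2.Rodrigues(M[:3,:3].copy())[0].ravel()
    return np.r_[M[:3,3]*100,w]
def app(T,r,n=1):
    M=mk(cv2.Rodrigues(np.array(r[3:6],float))[0],np.array(r[:3])/100)
    for _ in range(n):T=T@M
    return T
def cur():
    o=robot.get_obs();return mk(np.array(o["tool_rot"]),np.array(o["position"])),o
M=np.array([.534,.0432,.1435]);XC=np.array([-.198,-.980,0]);YC=np.array([.980,-.198,0])
np.set_printoptions(precision=4,suppress=True)
E
python3 - <<'E'
from h import *
T,o=cur()
kp=M+.0995*XC+.0015*YC; kp[2]=.172
print(kp)
t=kp.copy();t[2]=.245
r=row(T,mk(Rz(YC),t),24);print(r)
X=T
for i in range(24):
    X=app(X,r); 
    if i%4==3:print(X[:3,3])
E
```

```text
[ 0.5158 -0.0546  0.172 ]
[-0.129  -3.2241 -0.4132  0.0584 -0.      0.    ]
[0.3424 0.5343 0.219 ]
[0.4312 0.4396 0.2242]
[0.4956 0.327  0.2294]
[0.5323 0.2026 0.2346]
[0.5391 0.073  0.2398]
[ 0.5158 -0.0546  0.245 ]
```

>>> {"method": "apply_moves", "body": {
  "targets": [
    [-0.13,-3.22,-0.41,0.058,0,0,0.6],
    [-0.13,-3.22,-0.41,0.058,0,0,0.6],
    [-0.13,-3.22,-0.41,0.058,0,0,0.6],
    [-0.13,-3.22,-0.41,0.058,0,0,0.6],
    [-0.13,-3.22,-0.41,0.058,0,0,0.6],
    [-0.13,-3.22,-0.41,0.058,0,0,0.6],
    [-0.13,-3.22,-0.41,0.058,0,0,0.6],
    [-0.13,-3.22,-0.41,0.058,0,0,0.6],
    [-0.13,-3.22,-0.41,0.058,0,0,0.6],
    [-0.13,-3.22,-0.41,0.058,0,0,0.6]
  ]
}}

```text
time: 0.93
position: [0.468, 0.385, 0.2272]
tool_rot: [[-0.0, -0.58, 0.815], [-0.001, 0.815, 0.58], [-1.0, -0.0, -0.001]]
ft_force: [0.6, 0.3, 0.1]
width: 0.0547
```

>>> {"method": "apply_moves", "body": {
  "targets": [
    [-0.13,-3.22,-0.41,0.058,0,0,0.6],
    [-0.13,-3.22,-0.41,0.058,0,0,0.6],
    [-0.13,-3.22,-0.41,0.058,0,0,0.6],
    [-0.13,-3.22,-0.41,0.058,0,0,0.6],
    [-0.13,-3.22,-0.41,0.058,0,0,0.6],
    [-0.13,-3.22,-0.41,0.058,0,0,0.6],
    [-0.13,-3.22,-0.41,0.058,0,0,0.6],
    [-0.13,-3.22,-0.41,0.058,0,0,0.6],
    [-0.13,-3.22,-0.41,0.058,0,0,0.6],
    [-0.13,-3.22,-0.41,0.058,0,0,0.6]
  ]
}}

```text
time: 1.77
position: [0.5413, 0.0735, 0.2403]
tool_rot: [[-0.0, -0.039, 0.999], [-0.0, 0.999, 0.039], [-1.0, -0.0, -0.0]]
ft_force: [1.0, 0.1, -0.4]
width: 0.0549
```

>>> {"method": "apply_moves", "body": {
  "targets": [
    [-0.13,-3.22,-0.41,0.058,0,0,0.6],
    [-0.13,-3.22,-0.41,0.058,0,0,0.6],
    [-0.13,-3.22,-0.41,0.058,0,0,0.6],
    [-0.13,-3.22,-0.41,0.058,0,0,0.6],
    [0,0,0,0,0,0,0.6],
    [0,0,0,0,0,0,0.6]
  ]
}}

```text
time: 2.27
position: [0.5188, -0.0542, 0.2459]
tool_rot: [[0.0, 0.193, 0.981], [0.0, 0.981, -0.193], [-1.0, 0.0, 0.0]]
ft_force: [1.0, 1.3, -0.1]
width: 0.055
```

```bash
python3 - <<'E'
from h import *
im=robot.get_image("scene");cv2.imwrite("pics/s1.png",cv2.resize(im[100:280,170:370,::-1],None,fx=3.3,fy=3.3,interpolation=cv2.INTER_CUBIC))
T,o=cur();print(o["time"],T,o["joint_pos"],o["ft_force"],o["width"])
kp=M+.0995*XC+.0015*YC; kp[2]=.172-.019
print(row(T,mk(Rz(YC),kp),4))
E
```

```text
2.3167 [[-0.0001  0.1892  0.9819  0.5192]
 [ 0.0006  0.9819 -0.1892 -0.0523]
 [-1.      0.0006 -0.0002  0.2457]
 [ 0.      0.      0.      1.    ]] [-0.4257  0.2252  0.5409  1.9097 -0.1342  1.0422 -0.0183] [0.4303 0.3548 0.764 ] 0.055094458899145216
[ 2.3172 -0.0732 -0.0725  0.0022 -0.0001 -0.0001]
```

View pics/s1.png

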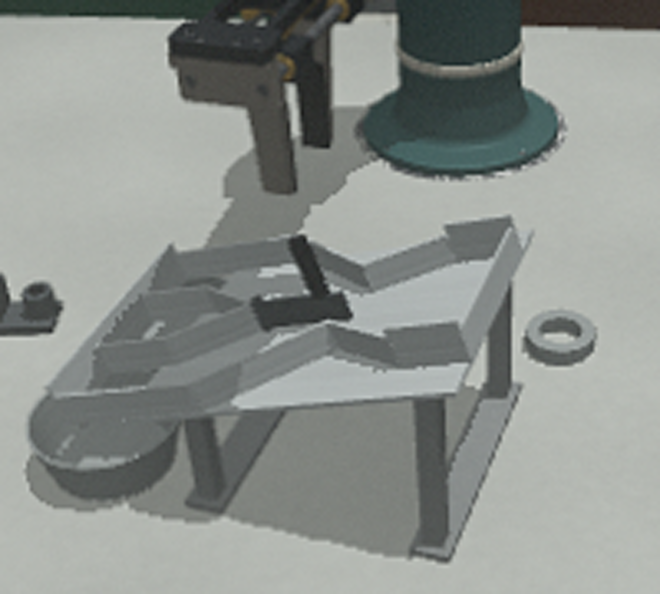

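>>> {"method": "apply_moves", "body": {
  "targets": [
    [2.3,0,0,0,0,0,0.6],
    [2.3,0,0,0,0,0,0.6],
    [2.3,0,0,0,0,0,0.6],
    [2.3,0,-0.2,0,0,0,0.6],
    [0,0,0,0,0,0,0.35],
    [0,0,0,0,0,0,0.35],
    [0,0,0,0,0,0,0.35]
  ]
}}

```text
time: 2.9
position: [0.5184, -0.0513, 0.1547]
tool_rot: [[0.001, 0.187, 0.982], [0.0, 0.982, -0.187], [-1.0, 0.0, 0.001]]
ft_force: [0.1, -0.2, 0.7]
width: 0.0373
```

```bash
python3 - <<'E'
from h import *
im=robot.get_image("scene");cv2.imwrite("pics/s2.png",cv2.resize(im[100:280,170:370,::-1],None,fx=3.3,fy=3.3,interpolation=cv2.INTER_CUBIC))
T,o=cur();print(o["time"],T[:3,3],o["ft_force"],o["width"])
E
```

```text
2.95 [ 0.5186 -0.0515  0.1551] [0.4366 0.635  0.8516] 0.03365864846028503
```

View pics/s2.png

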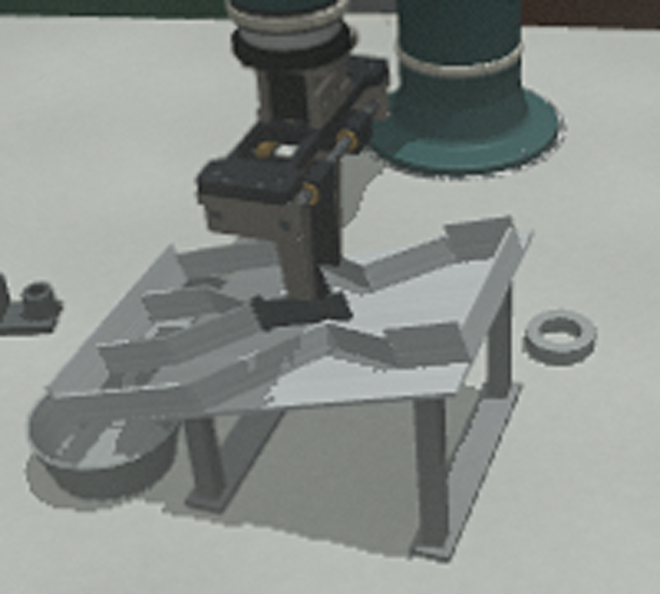

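>>> {"method": "apply_moves", "body": {
  "targets": [
    [0,0,-0.6,0,0,0,0.35],
    [0,0,-0.6,0,0,0,0.35],
    [0,0,-0.6,0,0,0,0.35],
    [0,0,-0.6,0,0,0,0.35],
    [0,0,0,0,0,0,0.35]
  ]
}}

```text
time: 3.37
position: [0.4925, -0.0473, 0.1541]
tool_rot: [[-0.0, 0.189, 0.982], [0.001, 0.982, -0.189], [-1.0, 0.001, -0.0]]
ft_force: [-0.2, -0.3, -0.3]
width: 0.032
```

>>> {"method": "apply_moves", "body": {
  "targets": [
    [0,-0.2,-0.3,0,0,0,0.35],
    [0,-0.2,-0.3,0,0,0,0.35],
    [0,0,-0.2,0,0,0,0.35]
  ]
}}

```text
time: 3.62
position: [0.4849, -0.0505, 0.1538]
tool_rot: [[0.0, 0.189, 0.982], [-0.0, 0.982, -0.189], [-1.0, -0.0, 0.0]]
ft_force: [1.4, -1.6, 0.1]
width: 0.0322
```

>>> {"method": "apply_moves", "body": {
  "targets": [
    [0,0,-0.2,0,0,0,0.35],
    [0,0,-0.1,0,0,0,0.35],
    [0,0,0,0,0,0,0.35]
  ]
}}

```text
time: 3.87
position: [0.4823, -0.0497, 0.1538]
tool_rot: [[0.0, 0.189, 0.982], [-0.0, 0.982, -0.189], [-1.0, -0.0, 0.0]]
ft_force: [2.0, -1.8, 0.6]
width: 0.0323
```

```bash
python3 - <<'E'
from h import *
im=robot.get_image("scene");cv2.imwrite("pics/s3.png",cv2.resize(im[100:280,170:370,::-1],None,fx=3.3,fy=3.3,interpolation=cv2.INTER_CUBIC))
T,o=cur();print(o["time"],T[:3,3],o["ft_force"],o["width"], (T[:3,3]-M)@YC,(T[:3,3]-M)@XC)
E
```

```text
3.9167 [ 0.4823 -0.0496  0.1538] [ 1.5142 -1.6783  1.0752] 0.03222156130345221 -0.03227661209660486 0.1011804228068419
```

View pics/s3.png

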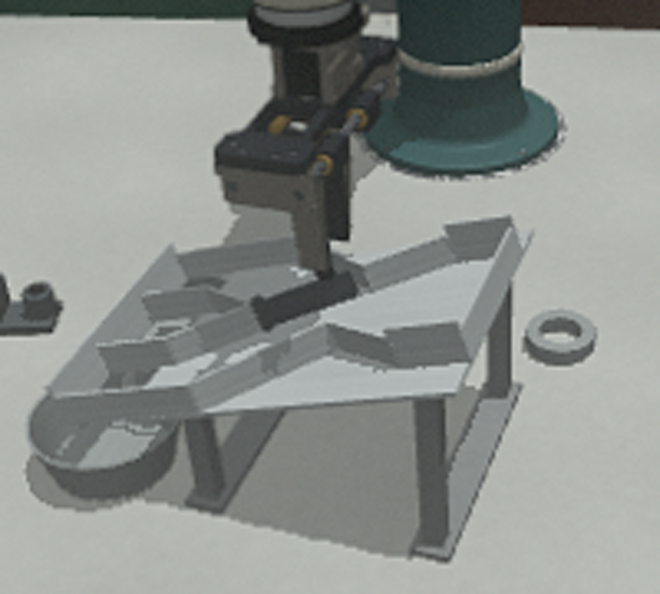

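>>> {"method": "apply_moves", "body": {
  "targets": [
    [0,0,-0.15,0,0,0,0.35],
    [0,0,-0.15,0,0,0,0.35],
    [0,0,0,0,0,0,0.35]
  ]
}}

```text
time: 4.17
position: [0.482, -0.0496, 0.1541]
tool_rot: [[0.006, 0.189, 0.982], [-0.002, 0.982, -0.189], [-1.0, -0.001, 0.007]]
ft_force: [9.4, -3.8, -8.4]
width: 0.0323
```

>>> {"method": "apply_moves", "body": {
  "targets": [
    [0,0,0.6,0,0,0,0.35],
    [0,0,0.6,0,0,0,0.45],
    [-1,0,0,0,0,0,0.45],
    [-3,0,0,0,0,0,0.6],
    [-3,0,0,0,0,0,0.8],
    [-2,0,0,0,0,0,1]
  ]
}}

```text
time: 4.67
position: [0.4914, -0.0514, 0.2466]
tool_rot: [[0.001, 0.189, 0.982], [0.0, 0.982, -0.189], [-1.0, 0.0, 0.001]]
ft_force: [0.3, -1.0, -0.1]
width: 0.0593
```

```bash
python3 - <<'E'
from h import *
T,o=cur();print(o["time"],T,o["ft_force"],o["width"],o["joint_pos"])
from scipy.spatial.transform import Rotation as Ro
import itertools
T0=np.array([[-4.40895437e-04,-9.32736246e-01,3.60559152e-01],[-1.48485007e-03,3.60559400e-01,9.32735072e-01],[-9.99998800e-01,-1.24137645e-04,-1.54394248e-03]])
D=[([-1.245,.468,-.012,1.603,.006,1.071,-.056],T0),([-0.4257,0.2252,0.5409,1.9097,-0.1342,1.0422,-0.0183],np.array([[-.0001,.1892,.9819],[.0006,.9819,-.1892],[-1,.0006,-.0002]])),(o["joint_pos"],T[:3,:3])]
best=[]
for s in itertools.product([1,-1],repeat=7):
    G=[Ro.from_euler("ZYZYZYZ"[:3],[0,0,0]) for _ in ()]
    Rs=[]
    for q,R in D:
        A=Ro.identity()
        for a,si,v in zip("zyzyzyz",s,q): A=A*Ro.from_euler(a,si*v)
        Rs.append((A.as_matrix(),R))
    # R = B*A*C with B = Rz(b); find C from first, b scanned
    for b in np.arange(0,2*np.pi,np.pi/2):
        B=Ro.from_euler("z",b).as_matrix()
        C=(B@Rs[0][0]).T@Rs[0][1]
        e=max(np.arccos(np.clip((np.trace((B@A@C).T@R)-1)/2,-1,1)) for A,R in Rs)
        best.append((e,s,b,C))
best.sort(key=lambda t:t[0])
for t in best[:6]:print(t[0],t[1],t[2],t[3].round(3).tolist())
im=robot.get_image("top");cv2.imwrite("pics/t4.png",im[:,:,::-1])
E
```

```text
4.6667 [[ 0.0013  0.1895  0.9819  0.4914]
 [ 0.0002  0.9819 -0.1895 -0.0514]
 [-1.      0.0004  0.0012  0.2466]
 [ 0.      0.      0.      1.    ]] [ 0.3273 -1.0413 -0.1428] 0.059261454256600225 [-0.4509  0.1674  0.5501  1.9709 -0.1022  1.0287 -0.0449]
0.00878480974791158 (-1, 1, -1, 1, -1, 1, -1) 4.71238898038469 [[-0.001, 1.0, -0.001], [-0.002, 0.001, 1.0], [1.0, 0.001, 0.002]]
0.00878480974791158 (-1, -1, -1, -1, -1, -1, -1) 1.5707963267948966 [[0.001, -1.0, 0.001], [0.002, -0.001, -1.0], [1.0, 0.001, 0.002]]
0.008801803427449633 (-1, -1, -1, -1, -1, -1, -1) 3.141592653589793 [[-0.001, 0.001, 1.0], [0.0, -1.0, 0.001], [1.0, 0.0, 0.001]]
0.008801803427474861 (-1, 1, -1, 1, -1, 1, -1) 0.0 [[0.001, -0.001, -1.0], [-0.0, 1.0, -0.001], [1.0, 0.0, 0.001]]
0.008882897505231859 (-1, 1, -1, 1, -1, 1, -1) 3.141592653589793 [[-0.002, 0.001, 1.0], [-0.0, -1.0, 0.001], [1.0, -0.0, 0.002]]
0.008882897505231859 (-1, -1, -1, -1, -1, -1, -1) 0.0 [[0.002, -0.001, -1.0], [0.0, 1.0, -0.001], [1.0, -0.0, 0.002]]
```

View pics/t4.png

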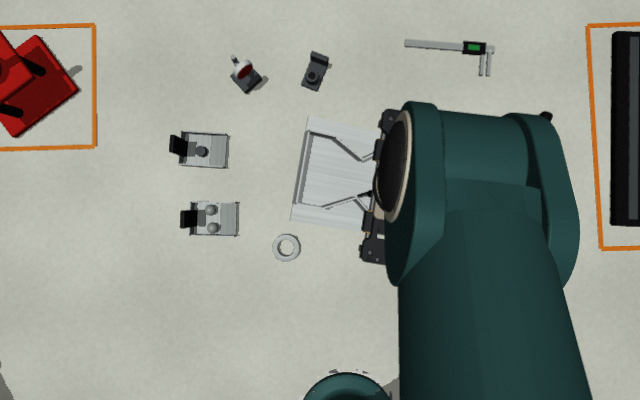

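```bash
python3 - <<'E'
from h import *
print(tri((370+192/6-.42,185+218/6-.42),(160+403/8-.44,185+200/8-.44)),tri((370+172/6-.42,185+168/6-.42),(160+420/8-.44,185+342/8-.44)))
T,o=cur()
SX=np.array([-.037,-.999,0]);G=np.array([.4528,.3220,.06])
t=G.copy();t[2]=.2
r=row(T,mk(Rz(-SX),t),18);print(r)
X=T
for i in range(18):
    X=app(X,r)
    if i%3==2:print(X[:3,3])
E
```

```text
(array([0.4692, 0.2844, 0.0223]), np.float64(1.1828617621483966)) (array([0.4304, 0.2804, 0.0188]), np.float64(0.7521448258989474))
[ 0.2814  2.0621  1.166  -0.0958  0.0004  0.0002]
[0.5341 0.0066 0.2416]
[0.5566 0.0738 0.2335]
[0.5591 0.1447 0.2252]
[0.5414 0.2133 0.2168]
[0.505  0.274  0.2084]
[0.4528 0.322  0.2   ]
```

>>> {"method": "apply_moves", "body": {
  "targets": [
    [0.28,2.06,1.17,-0.096,0,0,0.5],
    [0.28,2.06,1.17,-0.096,0,0,0.5],
    [0.28,2.06,1.17,-0.096,0,0,0.5],
    [0.28,2.06,1.17,-0.096,0,0,0.5],
    [0.28,2.06,1.17,-0.096,0,0,0.5],
    [0.28,2.06,1.17,-0.096,0,0,0.5],
    [0.28,2.06,1.17,-0.096,0,0,0.5],
    [0.28,2.06,1.17,-0.096,0,0,0.5],
    [0.28,2.06,1.17,-0.096,0,0,0.5]
  ]
}}

```text
time: 5.47
position: [0.5565, 0.146, 0.2187]
tool_rot: [[-0.001, -0.628, 0.779], [-0.0, 0.779, 0.628], [-1.0, 0.0, -0.001]]
ft_force: [-0.5, 1.0, -0.3]
width: 0.046
```

>>> {"method": "apply_moves", "body": {
  "targets": [
    [0.28,2.06,1.17,-0.096,0,0,0.5],
    [0.28,2.06,1.17,-0.096,0,0,0.5],
    [0.28,2.06,1.17,-0.096,0,0,0.5],
    [0.28,2.06,1.17,-0.096,0,0,0.5],
    [0.28,2.06,1.17,-0.096,0,0,0.5],
    [0.28,2.06,1.17,-0.096,0,0,0.5],
    [0.28,2.06,1.17,-0.096,0,0,0.5],
    [0.28,2.06,1.17,-0.096,0,0,0.5],
    [0.28,2.06,1.17,-0.096,0,0,0.5],
    [0,0,0,0,0,0,0.5]
  ]
}}

```text
time: 6.3
position: [0.4453, 0.3255, 0.1931]
tool_rot: [[-0.004, -1.0, 0.022], [0.0, 0.022, 1.0], [-1.0, 0.004, 0.0]]
ft_force: [0.1, 0.2, -0.7]
width: 0.046
```

```bash
python3 - <<'E'
from h import *
im=robot.get_image("scene");cv2.imwrite("pics/s5.png",cv2.resize(im[100:290,290:490,::-1],None,fx=3.1,fy=3.1,interpolation=cv2.INTER_CUBIC))
im=robot.get_image("top");cv2.imwrite("pics/t5.png",cv2.resize(im[80:270,150:480,::-1],None,fx=2.4,fy=2.4,interpolation=cv2.INTER_CUBIC))
T,o=cur();print(o["time"],T,o["joint_pos"],o["width"])
SX=np.array([-.037,-.999,0]);t=np.array([.4528,.3220,.041])
print(row(T,mk(Rz(-SX),t),6))
E
```

```text
6.4 [[-0.0003 -0.9995  0.0323  0.4495]
 [-0.0005  0.0323  0.9995  0.3224]
 [-1.      0.0002 -0.0005  0.1937]
 [ 0.      0.      0.      1.    ]] [-0.7275  0.3274  0.0545  1.8663 -0.0213  0.9489  0.8751] 0.04627038368355546
[ 2.5448 -0.0554 -0.0037  0.0008 -0.0001 -0.    ]
```

View pics/s5.png

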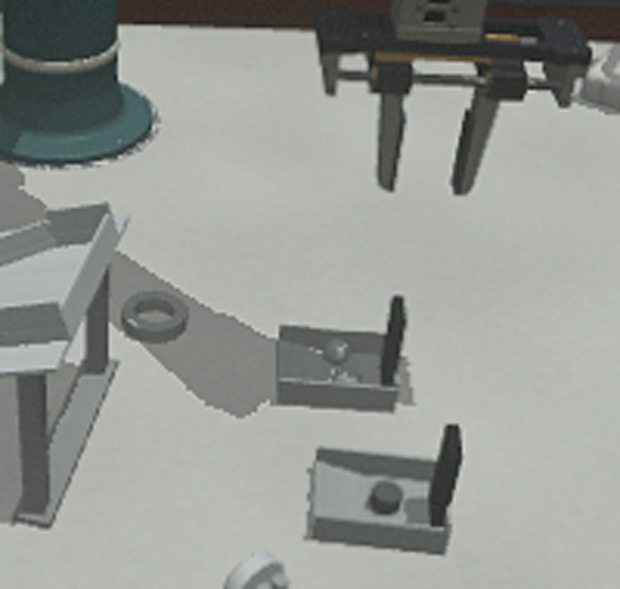

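View pics/t5.png

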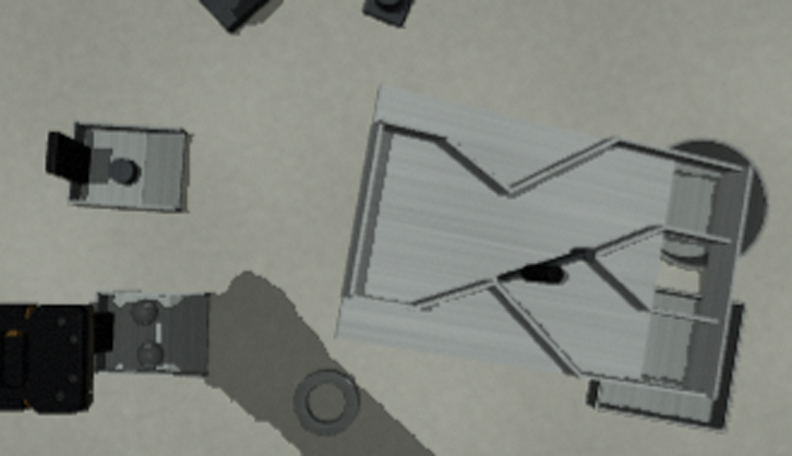

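>>> {"method": "apply_moves", "body": {
  "targets": [
    [3,-0.06,0,0,0,0,0.5],
    [3,-0.06,0,0,0,0,0.5],
    [3,-0.06,0,0,0,0,0.5],
    [2.5,-0.06,0,0,0,0,0.5],
    [2,-0.06,0,0,0,0,0.5],
    [1.2,0,0,0,0,0,0.5],
    [0.6,0,0,0,0,0,0.5],
    [0,0,0,0,0,0,0.5]
  ]
}}

```text
time: 7.07
position: [0.4533, 0.321, 0.0396]
tool_rot: [[-0.001, -0.999, 0.035], [-0.001, 0.035, 0.999], [-1.0, 0.001, -0.002]]
ft_force: [-0.2, -0.3, 1.1]
width: 0.0459
```

```bash
python3 - <<'E'
from h import *
im=robot.get_image("scene");cv2.imwrite("pics/s6.png",cv2.resize(im[130:280,330:480,::-1],None,fx=4,fy=4,interpolation=cv2.INTER_CUBIC))
T,o=cur();print(o["time"],T,o["joint_pos"],o["width"],o["ft_force"])
E
```

```text
7.1167 [[ 0.0003 -0.9994  0.0341  0.4538]
 [-0.0003  0.0341  0.9994  0.3217]
 [-1.     -0.0003 -0.0003  0.0406]
 [ 0.      0.      0.      1.    ]] [-0.7116  0.551   0.0436  1.9519 -0.0376  0.6393  0.8925] 0.04616662181397093 [0.0453 0.7307 0.6546]
```

View pics/s6.png

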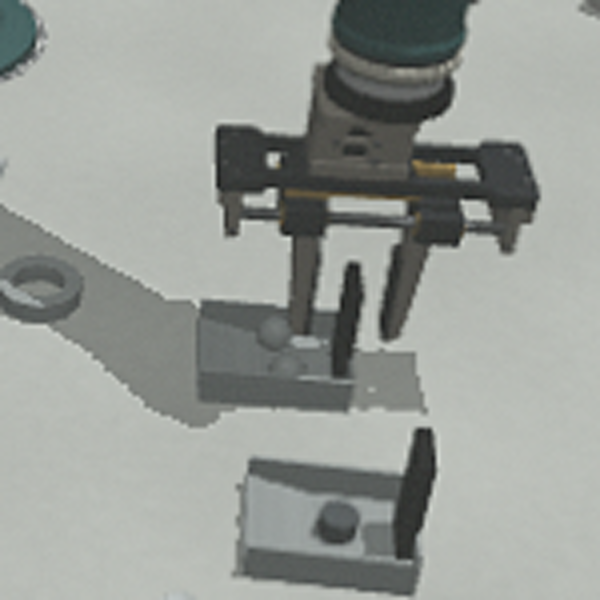

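Fingers straddle the handle plate, clear of the balls. Close.

>>> {"method": "apply_moves", "body": {
  "targets": [
    [0,0,0,0,0,0,0],
    [0,0,0,0,0,0,0],
    [0,0,0,0,0,0,0],
    [0,0,0,0,0,0,0],
    [0,0,0,0,0,0,0],
    [0,0,0,0,0,0,0],
    [0,0,0,0,0,0,0],
    [0,0,0,0,0,0,0]
  ]
}}

```text
time: 7.78
position: [0.4533, 0.3224, 0.0409]
tool_rot: [[0.001, -0.999, 0.033], [0.001, 0.033, 0.999], [-1.0, -0.001, 0.001]]
ft_force: [-0.7, 1.4, 4.9]
width: 0.0102
```

>>> {"method": "apply_moves", "body": {
  "targets": [
    [-0.5,0,0,0,0,0,0],
    [-1,0,0,0,0,0,0],
    [-1.5,0,0,0,0,0,0],
    [-2,0,0,0,0,0,0],
    [-2,0,0,0,0,0,0],
    [-2,0,0,0,0,0,0],
    [-1,0,0,0,0,0,0],
    [-0.5,0,0,0,0,0,0],
    [0,0,0,0,0,0,0]
  ]
}}

```text
time: 8.53
position: [0.4534, 0.3222, 0.1463]
tool_rot: [[0.001, -0.999, 0.033], [0.001, 0.033, 0.999], [-1.0, -0.001, 0.001]]
ft_force: [0.0, -0.2, -4.1]
width: 0.0094
```

```bash
python3 - <<'E'
from h import *
im=robot.get_image("scene");cv2.imwrite("pics/s7.png",cv2.resize(im[100:250,330:480,::-1],None,fx=4,fy=4,interpolation=cv2.INTER_CUBIC))
T,o=cur();print(o["time"],T,o["joint_pos"],o["width"],o["ft_force"])
E
```

```text
8.5833 [[-0.0001 -0.9995  0.0329  0.4529]
 [-0.0001  0.0329  0.9995  0.3218]
 [-1.      0.0001 -0.0001  0.1452]
 [ 0.      0.      0.      1.    ]] [-0.7209  0.3921  0.0531  1.9008 -0.027   0.8495  0.8839] 0.009605876168995194 [ 0.0543  0.7089 -2.8832]
```

View pics/s7.png

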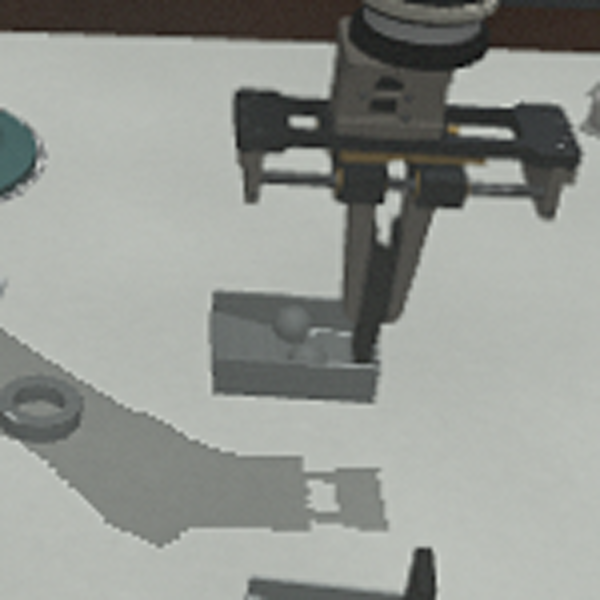

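```bash
cat > kin.py <<'E'
from h import *
from scipy.spatial.transform import Rotation as Ro
from scipy.optimize import least_squares
D=[([-1.245,.468,-.012,1.603,.006,1.071,-.056],[.2342,.6058,.2138]),
([-0.4257,0.2252,0.5409,1.9097,-0.1342,1.0422,-0.0183],[.5192,-.0523,.2457]),
([-0.4509,0.1674,0.5501,1.9709,-0.1022,1.0287,-0.0449],[.4914,-.0514,.2466]),
([-0.7275,0.3274,0.0545,1.8663,-0.0213,0.9489,0.8751],[.4495,.3224,.1937]),
([-0.7116,0.551,0.0436,1.9519,-0.0376,0.6393,0.8925],[.4538,.3217,.0406]),
([-0.7209,0.3921,0.0531,1.9008,-0.027,0.8495,0.8839],[.4529,.3218,.1452])]
C=np.array([[0,0,-1],[0,1,0],[1,0,0.]])
def rots(q):
    A=Ro.identity();out=[]
    for a,s,v in zip("zyzyzyz",(-1,1,-1,1,-1,1,-1),q):
        A=A*Ro.from_euler(a,s*v);out.append(A.as_matrix())
    return out
def basis(q):
    R=rots(q)
    # h(z), after q2..: L1 z(R2), y off R2/R3, elbow x off(R3), L2 z(R4), x(R4), y, wrist L3 z(R6), x off(R6)
    return np.stack([[0,0,1],R[1][:,2],R[1][:,1],R[2][:,0],R[3][:,2],R[3][:,0],R[5][:,2],R[5][:,0]],1)
A=np.concatenate([basis(q) for q,_ in D]);b=np.concatenate([p for _,p in D])
lam=1e-3
L0=np.array([.35,.4,0,0,.4,0,.25,0])
# ridge toward plausible values (weak)
W=np.eye(8)*lam
L=np.linalg.lstsq(np.vstack([A,W]),np.r_[b,lam*L0],rcond=None)[0]
def fk(q):
    return mk(rots(q)[-1]@C,basis(q)@L)
if __name__=="__main__":
    print(L); print((A@L-b).reshape(-1,3)*1000); print(np.linalg.svd(A)[1])
E
python3 kin.py
```

```text
[-0.1031  0.5258 -0.0338  0.0005  0.4711  0.0011 -0.0748  0.0014]
[[ 0.2652  0.0463 -0.0182]
 [ 0.945   0.5661 -0.2949]
 [ 0.1582  0.6805 -0.093 ]
 [-0.3623 -0.5387  0.1311]
 [ 0.0949  0.0014  0.0955]
 [-0.2309 -0.4827  0.1799]]
[4.8822 4.2685 2.3826 0.3245 0.2725 0.2112 0.2072 0.001 ]
```

```bash
cat > ik.py <<'E'
import kin
from kin import *
kin.L=np.array([.36,.5258,-.0338,.0005,.4711,.0011,.388,.0014])
lo=np.array([-2.53,-.31,-1.57,.28,-1.29,.15,-2.92]);hi=np.array([2.53,2.02,1.55,2.44,4.43,1.84,2.92])
def scooppose(az,th,nose):
    d=np.array([np.cos(az),np.sin(az),0]);z=np.array([0,0,1.])
    sx=np.cos(th)*d-np.sin(th)*z; sz=np.sin(th)*d+np.cos(th)*z; sy=np.cross(sz,sx)
    P=np.array(nose)-.094*sx+.048*sz
    return mk(np.stack([-sz,-sy,-sx],1),P-.019*sz)
def ik(T,q0,reg=.02):
    def f(q):
        X=kin.fk(q);return np.r_[(X[:3,3]-T[:3,3])*10,Ro.from_matrix(X[:3,:3].T@T[:3,:3]).as_rotvec()*3,reg*(q-q0)]
    r=least_squares(f,np.clip(q0,lo+1e-3,hi-1e-3),bounds=(lo,hi));e=f(r.x)[:6]
    return r.x,np.linalg.norm(e[:3])*100,np.degrees(np.linalg.norm(e[3:])/3)
E
python3 - <<'E'
from ik import *
q0=np.array([-0.7209,0.3921,0.0531,1.9008,-0.027,0.8495,0.8839])
azc=np.arctan2(XC[1],XC[0])
for da in (-30,0,30,60):
    q=q0
    for th in (0,15,30,45,55,65):
        nose=M+np.array([0,0,.075 if th<20 else .05])
        q,e,a=ik(scooppose(azc+np.radians(da),np.radians(th),nose),q)
        print(da,th,q.round(2),round(e,2),round(a,2))
E
```

```text
-30 0 [-0.47  0.36  0.29  1.7  -0.11  1.1   0.7 ] 0.0 0.0
-30 15 [-0.36  0.21  0.27  1.88 -0.3   0.89  0.92] 0.0 0.0
-30 30 [-0.2   0.13  0.27  2.08 -0.7   0.72  1.39] 0.01 0.01
-30 45 [-0.05  0.11  0.31  2.23 -1.18  0.79  1.97] 0.02 0.01
-30 55 [ 0.96  0.24 -0.63  2.26 -1.29  0.77  2.24] 0.08 0.04
-30 65 [ 1.39  0.52 -1.03  2.3  -1.29  0.68  2.45] 0.02 0.01
0 0 [-0.45  0.3   0.19  1.78 -0.06  1.07  1.13] 0.0 0.0
0 15 [-0.27  0.22  0.19  1.86 -0.34  1.02  1.45] 0.0 0.0
0 30 [-0.07  0.24  0.19  1.94 -0.68  1.03  1.86] 0.01 0.0
0 45 [ 0.13  0.31  0.19  1.97 -0.93  1.19  2.2 ] 0.0 0.0
0 55 [ 0.25  0.39  0.18  1.98 -1.04  1.33  2.38] 0.0 0.0
0 65 [ 0.36  0.5   0.17  1.97 -1.12  1.47  2.52] 0.0 0.0
30 0 [-0.43  0.21  0.13  1.89 -0.03  1.04  1.6 ] 0.01 0.0
30 15 [-0.23  0.24  0.14  1.83 -0.32  1.15  1.94] 0.0 0.0
30 30 [-0.04  0.35  0.14  1.79 -0.54  1.29  2.23] 0.0 0.0
30 45 [ 0.13  0.48  0.12  1.7  -0.69  1.49  2.4 ] 0.0 0.0
30 55 [ 0.23  0.59  0.1   1.64 -0.76  1.63  2.48] 0.0 0.0
30 65 [ 0.31  0.7   0.08  1.58 -0.82  1.76  2.53] 0.0 0.0
60 0 [-0.41  0.13  0.12  1.98 -0.02  1.02  2.14] 0.01 0.01
60 15 [-0.24  0.25  0.15  1.82 -0.24  1.27  2.42] 0.0 0.0
60 30 [-0.1   0.43  0.14  1.66 -0.38  1.48  2.58] 0.0 0.0
60 45 [ 0.02  0.62  0.13  1.48 -0.47  1.74  2.66] 0.0 0.0
60 55 [ 0.3   0.77 -0.26  1.33 -0.38  1.84  2.51] 0.04 0.01
60 65 [ 0.7   1.11 -1.04  1.24 -0.04  1.84  2.08] 9.98 2.88
```

```bash
python3 - <<'E'
from ik import *
T,o=cur()
az=-1.604
Tt=scooppose(az,0,[.533,.040,.23])
print(Tt,T[:3,:3].T@(Tt[:3,3]-T[:3,3])*100)
E
```

```text
[[-0.     -0.9994  0.0332  0.5361]
 [-0.      0.0332  0.9994  0.1339]
 [-1.     -0.     -0.      0.259 ]
 [ 0.      0.      0.      1.    ]] [-11.3752  -8.9379 -18.5054]
```

>>> {"method": "apply_moves", "body": {
  "targets": [
    [-0.5,0,0,0,0,0,0],
    [-1,0,0,0,0,0,0],
    [-1.5,0,0,0,0,0,0],
    [-1.8,0,0,0,0,0,0],
    [-1.8,0,0,0,0,0,0],
    [-1.8,0,0,0,0,0,0],
    [-1.5,0,0,0,0,0,0],
    [-1,0,0,0,0,0,0],
    [-0.5,-0.2,-0.4,0,0,0,0],
    [0,-0.4,-0.8,0,0,0,0]
  ]
}}

```text
time: 9.42
position: [0.4586, 0.3106, 0.2602]
tool_rot: [[0.001, -1.0, 0.031], [0.001, 0.031, 1.0], [-1.0, -0.001, 0.001]]
ft_force: [-0.1, 0.3, -2.2]
width: 0.0099
```

>>> {"method": "apply_moves", "body": {
  "targets": [
    [0,-0.6,-1.2,0,0,0,0],
    [0,-0.8,-1.6,0,0,0,0],
    [0,-0.8,-1.6,0,0,0,0],
    [0,-0.8,-1.7,0,0,0,0],
    [0,-0.8,-1.7,0,0,0,0],
    [0,-0.8,-1.7,0,0,0,0],
    [0,-0.8,-1.7,0,0,0,0],
    [0,-0.8,-1.6,0,0,0,0],
    [0,-0.7,-1.4,0,0,0,0],
    [0,-0.5,-1.2,0,0,0,0]
  ]
}}

```text
time: 10.25
position: [0.5276, 0.1506, 0.2581]
tool_rot: [[-0.002, -0.999, 0.035], [-0.002, 0.035, 0.999], [-1.0, 0.002, -0.002]]
ft_force: [0.0, -0.2, -3.6]
width: 0.0096
```

>>> {"method": "apply_moves", "body": {
  "targets": [
    [0,-0.4,-0.9,0,0,0,0],
    [0,-0.3,-0.6,0,0,0,0],
    [0,-0.2,-0.4,0,0,0,0],
    [0,0,0,0,0,0,0]
  ]
}}

```text
time: 10.58
position: [0.5361, 0.1333, 0.259]
tool_rot: [[-0.0, -0.999, 0.034], [-0.0, 0.034, 0.999], [-1.0, 0.0, -0.001]]
ft_force: [0.0, 0.1, -3.4]
width: 0.0096
```

```bash
python3 - <<'E'
from ik import *
im=robot.get_image("scene");cv2.imwrite("pics/s8.png",cv2.resize(im[60:260,170:370,::-1],None,fx=3,fy=3,interpolation=cv2.INTER_CUBIC))
T,o=cur();print(o["time"],T,o["joint_pos"],o["width"],o["ft_force"])
S=T.copy();sz=-T[:3,0];sx=-T[:3,2];P=T[:3,3]+.019*sz
print("nose",P+.094*sx-.048*sz,"M",M)
E
```

```text
10.6333 [[-0.0005 -0.9995  0.0331  0.5358]
 [-0.      0.0331  0.9995  0.1342]
 [-1.      0.0005 -0.      0.2591]
 [ 0.      0.      0.      1.    ]] [-0.4527  0.2556  0.1759  1.8059 -0.0502  1.0848  1.2788] 0.009867802616823821 [ 0.0569  0.5638 -3.1336]
nose [0.5327 0.0402 0.2301] M [0.534  0.0432 0.1435]
```

View pics/s8.png

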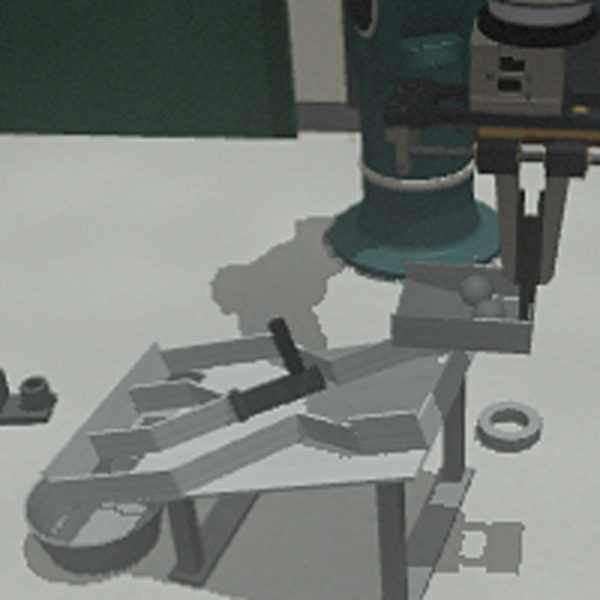

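```bash
python3 - <<'E'
from ik import *
T,o=cur();q=np.array(o["joint_pos"])
az=-1.604
n0=[.5327,.0402]
A=[scooppose(az,th,[*n0,z]) for th,z in((0,.23),(.4,.206),(.7,.196),(1.05,.186))]
A[0]=T
for i,n in ((0,10),(1,8),(2,8)):
    print(n,row(A[i],A[i+1],n)); q,e,a=ik(A[i+1],q);print(q,e,a,A[i+1][:3,3])
E
```

```text
10 [-0.1346  0.0002 -0.167   0.     -0.04   -0.    ]
[-0.1538  0.24    0.186   1.8776 -0.5076  1.0832  1.8189] 0.007069454504697733 0.003942216191535808 [0.5352 0.1154 0.2693]
8 [-0.2422  0.     -0.1789  0.     -0.0375  0.    ]
[ 0.0776  0.3282  0.1841  1.8901 -0.7909  1.2418  2.184 ] 0.00436407925169689 0.0024029241169445563 [0.5345 0.0934 0.2787]
8 [-0.3257 -0.     -0.2305 -0.     -0.0437 -0.    ]
[ 0.3163  0.5249  0.1443  1.8593 -0.9838  1.4909  2.4793] 0.0036610296113287776 0.0018407897325932129 [0.5334 0.0618 0.282 ]
```

>>> {"method": "apply_moves", "body": {
  "targets": [
    [-0.13,0,-0.17,0,-0.04,0,0],
    [-0.13,0,-0.17,0,-0.04,0,0],
    [-0.13,0,-0.17,0,-0.04,0,0],
    [-0.13,0,-0.17,0,-0.04,0,0],
    [-0.13,0,-0.17,0,-0.04,0,0],
    [-0.13,0,-0.17,0,-0.04,0,0]
  ]
}}

```text
time: 11.13
position: [0.5353, 0.1243, 0.2663]
tool_rot: [[0.008, -1.0, 0.03], [0.24, 0.031, 0.97], [-0.971, -0.0, 0.24]]
ft_force: [0.1, -1.0, -3.1]
width: 0.0096
```

```bash
cat > chk.py <<'E'
from ik import *
import sys
im=robot.get_image("scene");cv2.imwrite("pics/%s.png"%sys.argv[1],cv2.resize(im[60:260,170:370,::-1],None,fx=3,fy=3,interpolation=cv2.INTER_CUBIC))
T,o=cur();print(o["time"],T[:3,3],o["joint_pos"],o["width"],o["ft_force"])
sz=-T[:3,0];sx=-T[:3,2];P=T[:3,3]+.019*sz
print("nose",P+.094*sx-.048*sz,"tilt",np.arccos(sz[2]),"fkerr",kin.fk(o["joint_pos"])[:3,3]-T[:3,3])
E
python3 chk.py s9
```

```text
11.1833 [0.5354 0.1217 0.2661] [-0.2864  0.226   0.1687  1.8498 -0.3203  1.0528  1.5711] 0.00946882666615729 [ 0.4703 -2.6451 -3.7041]
nose [0.5325 0.0375 0.2153] tilt 0.24244984656123827 fkerr [-0.0001  0.014   0.0021]
```

View pics/s9.png

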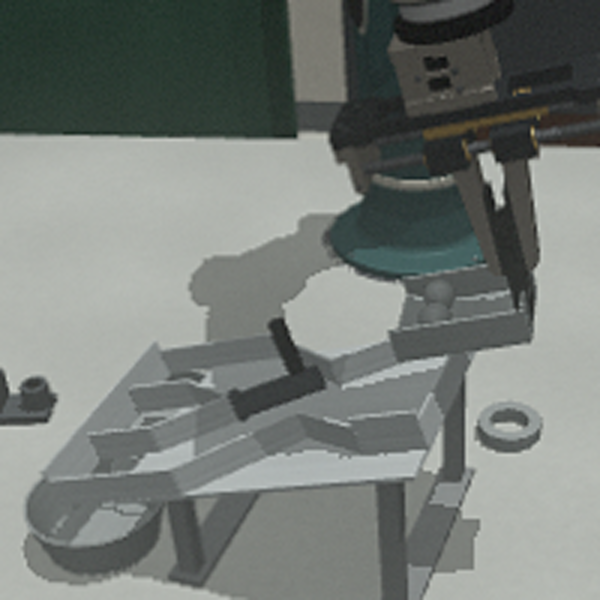

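>>> {"method": "apply_moves", "body": {
  "targets": [
    [-0.13,0,-0.17,0,-0.04,0,0],
    [-0.13,0,-0.17,0,-0.04,0,0],
    [-0.13,0,-0.17,0,-0.04,0,0],
    [-0.13,0,-0.17,0,-0.04,0,0]
  ]
}}

```text
time: 11.52
position: [0.5351, 0.1163, 0.2693]
tool_rot: [[0.012, -1.0, 0.028], [0.39, 0.031, 0.92], [-0.921, -0.0, 0.39]]
ft_force: [-0.6, -0.9, -2.8]
width: 0.0096
```

```bash
sed -i 's/kin.L=.*/kin.L=np.array([.302,.5258,-.0338,.0005,.4711,.0011,.33,.0014])/' ik.py; python3 chk.py s10; python3 - <<'E'
from ik import *
T,o=cur();q=np.array(o["joint_pos"])
for th,z in((.7,.196),(1.05,.186)):
    q,e,a=ik(scooppose(-1.604,th,[.5327,.0402,z]),q);print(q,e,a)
E
```

```text
11.5667 [0.5352 0.1139 0.2686] [-0.1763  0.2343  0.166   1.8732 -0.5049  1.0744  1.7741] 0.009860625849196551 [-0.6037 -1.996  -3.1468]
nose [0.5325 0.0387 0.2052] tilt 0.40146681964998165 fkerr [-0.0005  0.0002  0.0007]
[ 0.0261  0.2982  0.162   1.8948 -0.8003  1.2151  2.1154] 0.0040984701288693205 0.0022087403042182633
[ 0.2428  0.4545  0.1307  1.8918 -1.0239  1.4564  2.4074] 0.0034278412657318203 0.001752476892086916
```

View pics/s10.png

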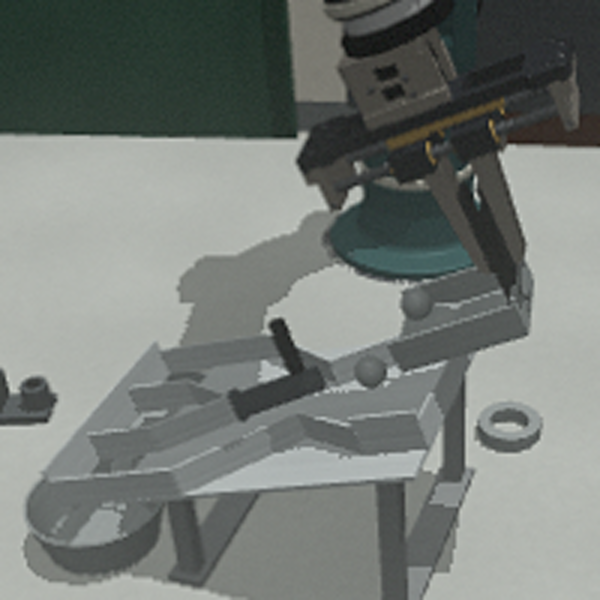

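>>> {"method": "apply_moves", "body": {
  "targets": [
    [-0.24,0,-0.18,0,-0.037,0,0],
    [-0.24,0,-0.18,0,-0.037,0,0],
    [-0.24,0,-0.18,0,-0.037,0,0],
    [-0.24,0,-0.18,0,-0.037,0,0]
  ]
}}

```text
time: 11.9
position: [0.5349, 0.1055, 0.2748]
tool_rot: [[0.016, -1.0, 0.026], [0.521, 0.031, 0.853], [-0.853, -0.0, 0.521]]
ft_force: [-0.6, -0.3, -2.2]
width: 0.0097
```

```bash
python3 chk.py s11
```

```text
11.95 [0.535  0.1033 0.274 ] [-0.075   0.2568  0.1672  1.8856 -0.6609  1.1338  1.9523] 0.009768050269580962 [-0.055  -1.9636 -2.486 ]
nose [0.5327 0.0382 0.2003] tilt 0.5484011236079241 fkerr [-0.0003  0.0003  0.0009]
```

View pics/s11.png

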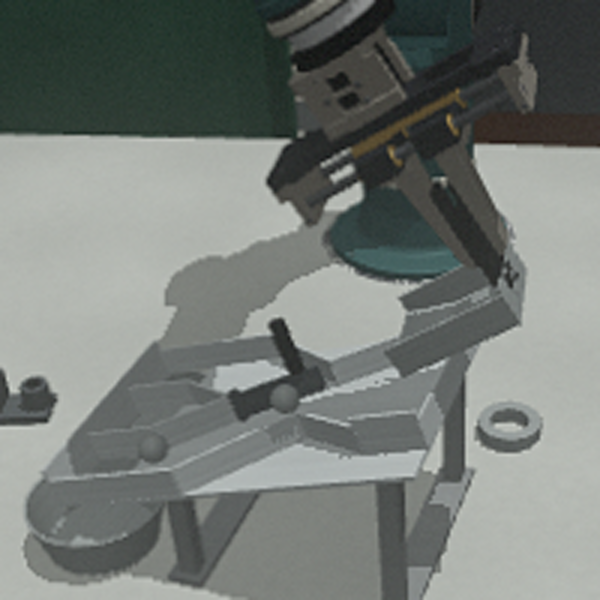

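```bash
python3 - <<'E'
from ik import *
T,o=cur()
A=scooppose(-1.604,0,[.5327,.055,.235]);print(row(T,A,10))
E
```

```text
[ 0.2345  0.0067  0.4114 -0.0001  0.0548 -0.    ]
```

>>> {"method": "apply_moves", "body": {
  "targets": [
    [0,0,0,0,0,0,0],
    [0,0,0,0,0,0,0],
    [0.23,0,0.41,0,0.055,0,0],
    [0.23,0,0.41,0,0.055,0,0],
    [0.23,0,0.41,0,0.055,0,0],
    [0.23,0,0.41,0,0.055,0,0],
    [0.23,0,0.41,0,0.055,0,0],
    [0.23,0,0.41,0,0.055,0,0]
  ]
}}

```text
time: 12.62
position: [0.536, 0.1342, 0.2725]
tool_rot: [[0.009, -1.0, 0.03], [0.213, 0.031, 0.976], [-0.977, -0.002, 0.214]]
ft_force: [0.5, -0.4, -3.5]
width: 0.0097
```

>>> {"method": "apply_moves", "body": {
  "targets": [
    [0.23,0,0.41,0,0.055,0,0],
    [0.23,0,0.41,0,0.055,0,0],
    [0.23,0,0.41,0,0.055,0,0],
    [0.23,0,0.41,0,0.055,0,0],
    [0,0,0,0,0,0,0],
    [0,0,0,0,0,0,0]
  ]
}}

```text
time: 13.12
position: [0.536, 0.1523, 0.2648]
tool_rot: [[0.0, -1.0, 0.029], [-0.001, 0.029, 1.0], [-1.0, -0.0, -0.001]]
ft_force: [0.2, -0.4, -1.7]
width: 0.0098
```

```bash
python3 chk.py s12; python3 - <<'E'
from ik import *
im=robot.get_image("top");cv2.imwrite("pics/t12.png",cv2.resize(im[80:270,150:480,::-1],None,fx=2.4,fy=2.4,interpolation=cv2.INTER_CUBIC))
T,o=cur()
print(T,T[:3,:3].T@(np.array([.4535,.322,.041])-T[:3,3])*100)
Rt=Rz(np.array([.033,.9995]));print(cv2.Rodrigues(T[:3,:3].T@Rt)[0].ravel())
E
```

```text
13.1667 [0.5363 0.1506 0.2649] [-0.4695  0.2583  0.1623  1.7878 -0.0451  1.0992  1.2473] 0.009843478436281191 [-0.0904 -0.7802 -2.1421]
nose [0.5333 0.0567 0.236 ] tilt 0.0011156027966506025 fkerr [-0.0005 -0.0002  0.0002]
[[ 0.0003 -0.9994  0.0333  0.5365]
 [-0.0014  0.0333  0.9994  0.1496]
 [-1.     -0.0004 -0.0014  0.265 ]
 [ 0.      0.      0.      1.    ]] [22.3746  8.8767 16.9874]
[-0.0003 -0.0014  0.0004]
```

View pics/s12.png

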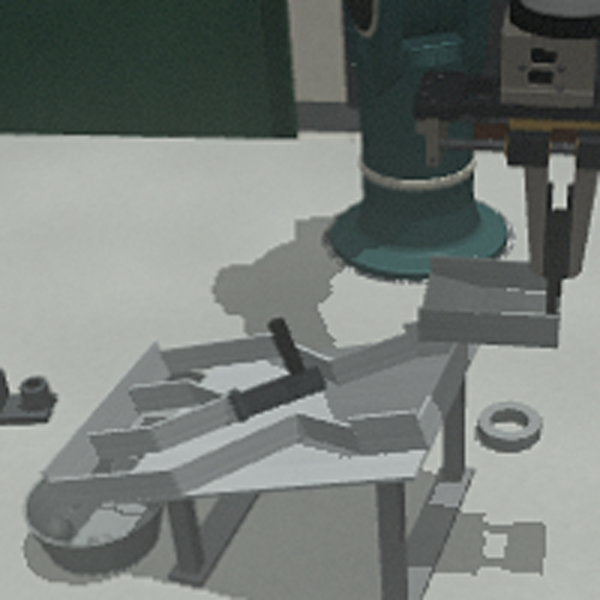

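View pics/t12.png

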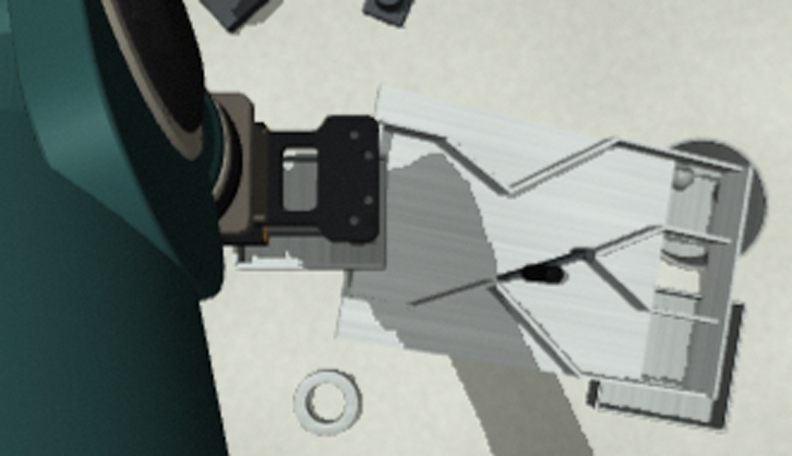

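>>> {"method": "apply_moves", "body": {
  "targets": [
    [0,0.5,1,0,0,0,0],
    [0,1,2,0,0,0,0],
    [0,1.3,2.5,0,0,0,0],
    [0,1.6,3,0,0,0,0],
    [0,1.6,3,0,0,0,0],
    [0,1.3,2.5,0,0,0,0],
    [0,1,2,0,0,0,0],
    [1,0.6,1,0,0,0,0],
    [2,0,0,0,0,0,0],
    [3,0,0,0,0,0,0]
  ]
}}

```text
time: 14.05
position: [0.4542, 0.3239, 0.2057]
tool_rot: [[0.004, -0.999, 0.033], [0.002, 0.033, 0.999], [-1.0, -0.004, 0.002]]
ft_force: [1.2, 0.2, -1.9]
width: 0.0098
```

>>> {"method": "apply_moves", "body": {
  "targets": [
    [3,0,0,0,0,0,0],
    [3,0,0,0,0,0,0],
    [3,0,0,0,0,0,0],
    [2.5,0,0,0,0,0,0],
    [1.7,0,0,0,0,0,0],
    [1,0,0,0,0,0,0],
    [0.7,0,0,0,0,0,0],
    [0,0,0,0,0,0,0],
    [0,0,0,0,0,0,0]
  ]
}}

```text
time: 14.8
position: [0.4537, 0.3223, 0.056]
tool_rot: [[0.001, -0.999, 0.034], [-0.002, 0.034, 0.999], [-1.0, -0.001, -0.001]]
ft_force: [0.2, 0.5, -2.8]
width: 0.01
```

```bash
python3 - <<'E'
from ik import *
im=robot.get_image("scene");cv2.imwrite("pics/s13.png",cv2.resize(im[130:280,170:480,::-1],None,fx=2.5,fy=2.5,interpolation=cv2.INTER_CUBIC))
im=robot.get_image("top");cv2.imwrite("pics/t13.png",cv2.resize(im[80:270,150:480,::-1],None,fx=2.4,fy=2.4,interpolation=cv2.INTER_CUBIC))
T,o=cur()
print(o["time"],T[:3,3],T[:3,0],o["ft_force"],o["width"])
E
```

```text
14.9 [0.454  0.3229 0.0567] [ 0.0018 -0.0005 -1.    ] [ 0.3318  0.1651 -1.8015] 0.009729186340117083
```

View pics/s13.png

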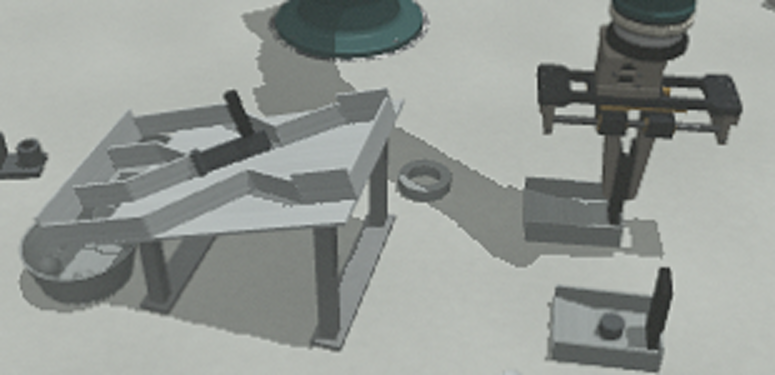

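View pics/t13.png

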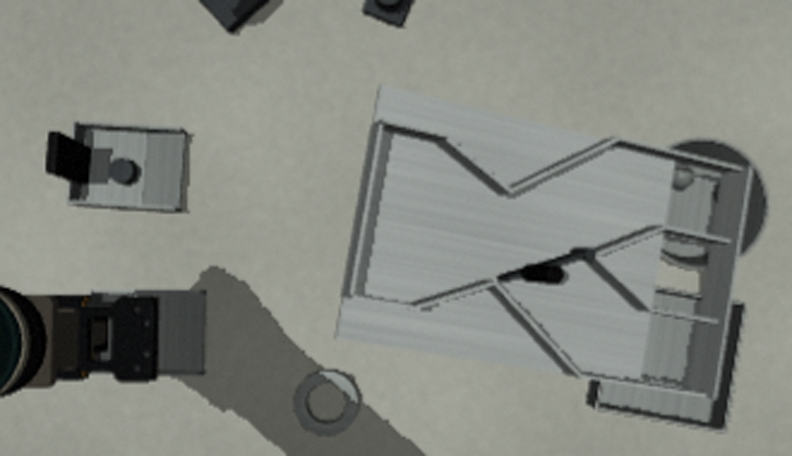

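>>> {"method": "apply_moves", "body": {
  "targets": [
    [0.5,0,0,0,0,0,0],
    [0.5,0,0,0,0,0,0],
    [0.3,0,0,0,0,0,0],
    [0.2,0,0,0,0,0,0],
    [0,0,0,0,0,0,0],
    [0,0,0,0,0,0,0]
  ]
}}

```text
time: 15.4
position: [0.4529, 0.3223, 0.0409]
tool_rot: [[-0.001, -0.999, 0.033], [-0.002, 0.033, 0.999], [-1.0, 0.0, -0.002]]
ft_force: [-1.9, -1.4, 4.7]
width: 0.0097
```

```bash
python3 - <<'E'
from ik import *
im=robot.get_image("scene");c=im[205:265,170:240,::-1];cv2.imwrite("pics/s14.png",cv2.convertScaleAbs(cv2.resize(c,None,fx=9,fy=9,interpolation=cv2.INTER_CUBIC),alpha=1.5,beta=0))
im=robot.get_image("top");c=im[130:210,420:480,::-1];cv2.imwrite("pics/t14.png",cv2.convertScaleAbs(cv2.resize(c,None,fx=7,fy=7,interpolation=cv2.INTER_CUBIC),alpha=1.5))
T,o=cur()
print(o["time"],T[:3,3],T[:3,0],o["ft_force"],o["width"])
E
```

```text
15.5 [0.4529 0.3223 0.0408] [-0.0004 -0.0022 -1.    ] [-2.9955 -1.3575  6.5436] 0.01001378036485596
```

View pics/s14.png

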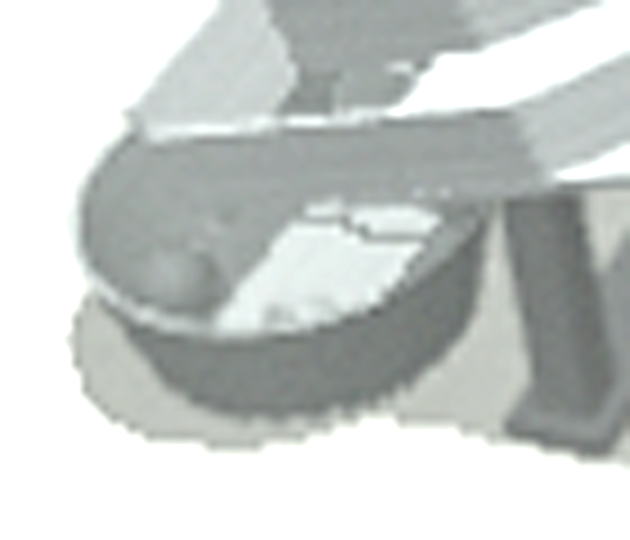

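View pics/t14.png

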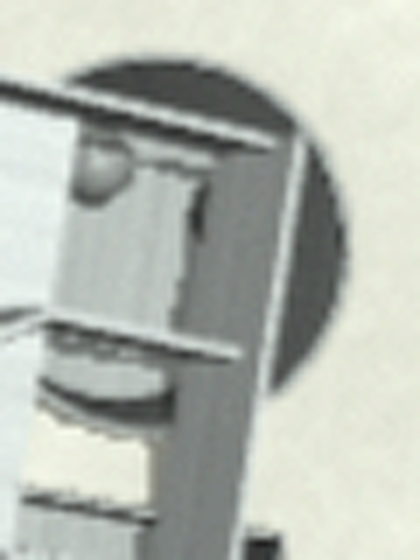

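```bash
python3 - <<'E'
from ik import *
print("pot est, top rim", plane("top",(280+660/4-.4,100+265/4-.4),.045))
b=plane("top",(433.8,153.8),.015);print("topball",b,"in scene at",proj("scene",b),"crop",(proj("scene",b)-[170,205])*9)
s=plane("scene",(189.5,235.1),.015);print("sceneball",s,"in top crop",(proj("top",s)-[420,130])*7)
s=plane("scene",(201.2,239.2),.025);print("peek",s)
im=cv2.imread("pics/top0.png")
E
```

```text
pot est, top rim [ 0.5472 -0.2215  0.045 ]
topball [ 0.5773 -0.2092  0.015 ] in scene at [203.1634 242.1107] crop [298.4702 333.9964]
sceneball [ 0.5549 -0.2522  0.015 ] in top crop [237.515  233.4913]
peek [ 0.5778 -0.2122  0.025 ]
```

>>> {"method": "apply_moves", "body": {
  "targets": [
    [-0.05,0,0,0,0,0,0.1],
    [0,0,0,0,0,0,0.25],
    [0,0,0,0,0,0,0.4],
    [0,0,0,0,0,0,0.5],
    [0,0,0,0,0,0,0.5],
    [-1,0,0,0,0,0,0.5],
    [-2,0,0,0,0,0,0.5],
    [-3,0,0,0,0,0,0.5],
    [-4,0,0,0,0,0,0.5],
    [-4,0,0,0,0,0,0.5]
  ]
}}

```text
time: 16.33
position: [0.4525, 0.3221, 0.1826]
tool_rot: [[-0.001, -0.999, 0.033], [-0.003, 0.033, 0.999], [-1.0, 0.001, -0.003]]
ft_force: [1.2, 0.3, 0.4]
width: 0.0461
```

>>> {"method": "apply_moves", "body": {
  "targets": [
    [-2,0,3,0,0,0,0.5],
    [-1,0,4,0,0,0,0.5],
    [0,0,4,0,0,0,0.5],
    [0,0,3,0,0,0,0.5],
    [0,0,0,0,0,0,0.5],
    [0,0,0,0,0,0,0.5]
  ]
}}

```text
time: 16.83
position: [0.4566, 0.4642, 0.2107]
tool_rot: [[-0.0, -1.0, 0.03], [-0.002, 0.03, 1.0], [-1.0, 0.0, -0.002]]
ft_force: [-0.1, -0.4, -0.4]
width: 0.0459
```

```bash
python3 - <<'E'
from ik import *
im=robot.get_image("scene");cv2.imwrite("pics/s15.png",cv2.resize(im[130:280,170:480,::-1],None,fx=2.5,fy=2.5,interpolation=cv2.INTER_CUBIC))
im=robot.get_image("top");cv2.imwrite("pics/t15.png",cv2.resize(im[80:270,150:480,::-1],None,fx=2.4,fy=2.4,interpolation=cv2.INTER_CUBIC))
T,o=cur()
print(o["time"],T[:3,3],o["ft_force"],o["width"])
E
```

```text
16.9333 [0.458  0.4613 0.2108] [ 0.0431 -0.8897 -0.0411] 0.045959180144167514
```

View pics/s15.png

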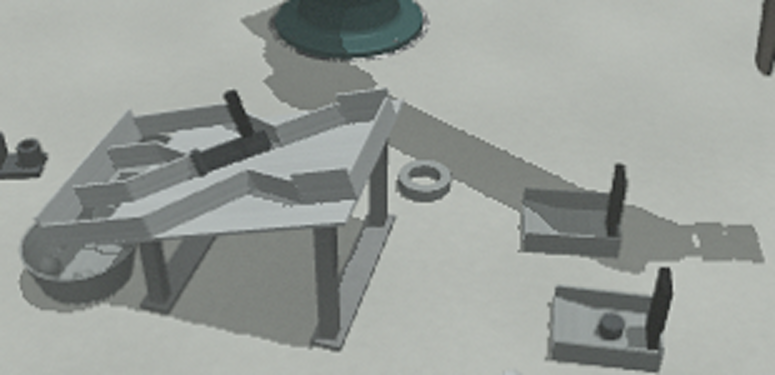

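View pics/t15.png

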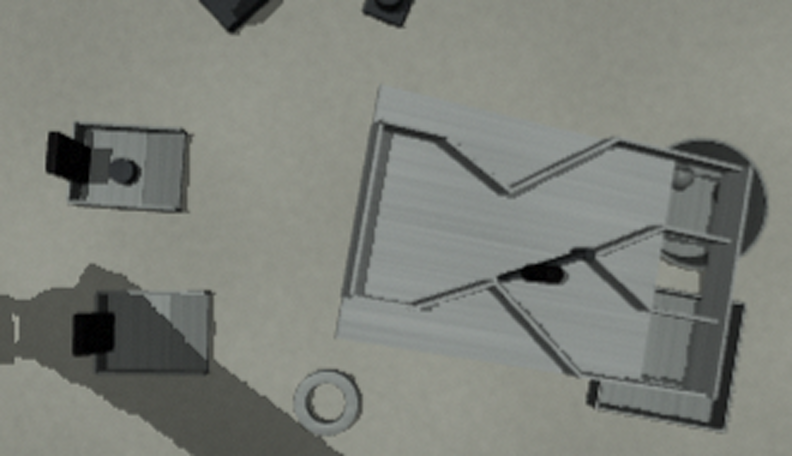

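The empty scoop stands upright at (590,215) in the scene crop. The flap is across. The balls are in the dish, at (683,178) in the top crop and (50,265) in the scene crop, and the arm is clear of everything.

```bash
python3 - <<'E'
from bench import robot
print(robot.finish_job())
E
```

```text
the job is handed in; nothing more can be done
None
```

The job is done and handed in at about 17 s of the 61 s allowed; no verdict was reported.

- **Flap:** I pushed the knob with one finger to its stop on the chute's -y side, where the force rose to about 9 N, so the round dish's exit is open. The last pictures still show it fully across.
- **Pour:** I took the scoop by its handle and tipped it about 30° over the mouth. The balls rolled out before the stated 35°, and a picture shows both running down the open side.
- **Scoop:** The empty scoop stands upright back in its old place; the tool was at the same height at release as at the grasp.
- **Balls:** Each camera showed only one ball fully. The scene-view ball lies at about (0.555, -0.252). The top-view ball lies at about (0.577, -0.209), with its top just showing in the scene view. I take these as two different balls, each about 33 mm from the dish centre; the limit is 52 mm.
- **Last state:** The dish shows no visible shift, though I did not re-measure it. The arm was clear of everything, with under 1 N on the wrist. No check failed or disagreed.

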